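Load the battery in the cupboard light

ROBOT

A 6-joint arm with a two-finger parallel gripper is mounted at the origin on a cart in front of the work surface, level with it; the furniture and walls round the work are solid. World frame = base frame: x ahead of the robot, y to its left, z up, the work surface at z = 0. Lengths are in m, angles in degrees, forces in N, time in s.
With the tool pointing down it reaches from about 0.375 to 0.825 m from the base axis. Payload 5.5 kg.
Tool frame: the origin (TCP) lies between the finger pads; the fingertips stand 11 mm ahead of it and the grasp point (between the pads) lies 8 mm behind it; z points along the fingers, y is the line along which they close (so a half turn about z gives the same grasp; the last joint's range is limited). The gripper opens to 85 mm and grips with 20 to 120 N. Pads are 22 mm wide; open, the fingers measure 114 mm over their backs; the gripper's body (76 mm by 85 mm) begins 54 mm behind the grasp point. The pads swing forward as they close: fully open they stand 13 mm farther back than shut.
Start: joints at [-72.078, 17.962, -2.699, 69.339, 0, 90], TCP at [0.185, -0.571, 0.203] pointing down, gripper open.
Joint ranges: [-152.73, 152.73], [-39.44, 99.34], [-58.76, 71.6], [-118.89, 123.64], [-81.53, 83.1], [-180, 180]. Speed limits (degrees/s): [136.94, 136.94, 172.46, 180, 180, 180].

INTERFACE

Orientations are given as a 3x3 rotation matrix whose columns are the frame's x, y, z axes.
In Python, from cell import readout, get_image, get_calibration, hand_in, boxes_of, trace, landmark_of gives the robot as it stands.
- The arm moves only by the shell command python3 -m inch 'ROWS' [OPENING] [FORCE]. ROWS is JSON, a list of rows, each an object with "offset": the shift along the tool's x, y, z in m, a list of three; "rot": the turn, a rotation vector about the tool's x, y, z in rad, a list of three. A call has 1 to 10 rows; each row shifts and turns the commanded pose from where the row before left it, along the tool's axes as they then stand; what a row does not reach is not made up. A row lasts 1/8 s, in which the tool goes at most 62.5 mm and 10.7 degrees, less where a joint would pass 70% of its speed; a pose out of reach is approached as far as the arm can. A call is refused whole if a number of a shift passes 0.0625 or a number of a turn 0.188, either way. A call with a gripper value outside its range is refused whole. OPENING is the closure, from 0 (fully open) to 1 (shut), set as the call begins (- or left out, the last holds). The fingers move at their own pace and stop on an object; FORCE is the grip in N (left out, the last holds). Time passes only in rows, so rows that do not move let the fingers close. It gives the time, the measured TCP pose, the force, the opening and the grip force at its end, in the units of the state.
- readout.observe(): the state, without advancing time (a new reading comes with each control period).
- get_image(name): name is "side" or "top" or "wrist"; returns the picture (420x560x3 uint8, blue, green, red); there is no depth.
- get_calibration(name): a dict with "camera_matrix" (3x3 intrinsics, pixels), "R" (3x3) and "t" (3): a world point X has camera coordinates R X + t; the wrist camera has in their place "mount" (4x4, takes a point from camera to tool coordinates, whose origin is the TCP and whose axes are the flange's). Camera axes: x right, y down, z forward; pixel columns grow to the right and rows downward; lengths in m; the calibration is good to about 2 mm. A picture is of the moment at which its call begins: read the wrist's pose just before it. get_calibration takes no time and is no camera call.
- hand_in(): hands the job in; it is judged then, once.
Trained networks look in the newest picture that a camera, given by its name, has taken for a name from the list of things; names that differ only in an ending like _2 or _b are one class to them, and where a whole thing is asked for, a point or a joint stands for the part that bears it (a point fixed in the world has none). Each returns a list of dicts, best first, with "score" (0 to 1); they miss things now and then, are a little off and sometimes report something else, mostly with a low value. They report only what shows in the picture. A call takes as long as a camera call. They do not tell look-alikes from the thing itself.
- boxes_of(name, camera): "position" ([column, row] in pixels, amid what is visible of it).
- trace(name, camera): "pixels" (420x560 bool, what is visible of it) and "position" ([column, row] in pixels, amid what is visible of it).
- landmark_of(name, camera): "position" ([column, row] in pixels: a listed point, or the origin of a listed thing).
The state is a dict: "t": time; "joint_positions": joint angles; "joint_velocities": joint speeds; "joint_efforts": joint torques, N m; "tcp_pos": TCP position; "eef_rot": TCP orientation; "ft_force": force on the tool from outside, world axes, zero at the start; "ft_torque": the same for the moment, N m; "opening": finger opening in m; "finger_force": force on a finger pad.
Only numpy, scipy, OpenCV 4.12 (cv2) and the standard library are available. Lean on these libraries where they do the work, as an engineer would, in place of code of your own. Each camera call takes 0.05 s, during which the arm holds its last target. There are 200 camera calls.

TASK

Put the round battery that lies on the worktop into the open bay of the white cupboard light: flat end against the coil spring, press the spring in, then bring the button end down past the retaining lip. It must end lying fully home on the bay's floor, held between spring and contact under the lip; leave the salt tub, the pepper jar and the matchbox where they are.

Things in the scene. Friction and masses are not known exactly. Their poses are not given: they have to be found in the camera images.
- cell: The battery (D size): plain grey cylinder with a bare steel band, 33 mm in diameter, 61 mm over all, 0.14 kg, lying loose on its side. Origin at its middle, on its axis; x runs along the axis to the button (+) end (y, z turn as it rolls). The cylinder reaches from x = -30.5 mm (flat end) to +28.5 mm; the 11 mm button sticks out to +30.5 mm.
- cell_plus (a point): Tip of the button (+) on the cell's axis, 30.5 mm from its middle.
- cell_minus (a point): Centre of the cell's flat (-) end face, 30.5 mm from its middle.
- light: White plastic cupboard light, 210 x 80 x 47.5 mm, lying lens down, fixed (cannot slide). Origin on its underside (worktop level) below the bay's middle; x along its length towards the lip end (leftwards and away from the robot), z up. Bay open at the top: floor at z = 10 mm, from a full-height housing (80 mm wide) at x = -44 mm to the contact plate at x = +30.5 mm on the other housing.
- bay (a point): Middle of a fully seated cell: x = y = 0, z = 26.5 mm in the light's frame, same axes. The cell lies along x, button to +x, 2 mm sideways play each side between cheeks (inner faces at |y| = 18.5 mm, top z = 38 mm) at x = -46 to -31 and 22 to 34 mm. Between the cheeks the bay is open to both sides down to its floor, as room for fingers.
- lip (a point): Upper edge of the retaining lip: x = 25, y = 0, z = 47.5 mm in the light's frame. The lip juts over the bay from the far housing, 26 mm wide, 3 mm thick (underside z = 44.5 mm, 1.5 mm above a seated cell, whose shoulder it covers by 3.5 mm). A level cell lands on lip and cap: it must enter tilted some 17 to 25 degrees, flat end down.
- spring_cap (a point): Centre of the face of the coil spring's round steel cap, 24 mm in diameter, upright, facing +x of the light; at rest at x = -27, y = 0, z = 26.5 mm in the light's frame. From cap at rest to lip it is 52 mm, less than the cell's length: the cell passes the lip only with the spring pressed in about 8 to 11 mm.
- spring (a joint): How far the spring is pressed in along -x of the light, in m: 0 at rest, 0.0035 with a seated cell, at most 0.014. Its force is 1.4 N at rest and grows by 0.45 N per mm (about 6 N at 10 mm).
- salt_tub: Bystander: white drum of salt with a lid, 57 mm in diameter, 90 mm high, standing loose; origin under its centre. Leave it standing there.
- pepper: Bystander: glass pepper jar with a dark lid, 45 mm in diameter, 105 mm high, standing loose behind the work; origin under its centre. Wall cabinets with bar handles hang 0.5 m above the worktop from x = 0.6 m on: wrist and forearm must stay clear of them.
- matches: Bystander: card matchbox, 36 x 54 x 17 mm, lying loose at the back left; origin under its centre.
Mind the look-alikes: they are no part of the job. Of the things that look like the cell, the smallest one is meant.

How it is judged (in metres and radians):
On the way:
1. the cell's end presses the coil spring well in (7 mm or more) (value of joint spring above 0.007 m and distance between cell and bay below 0.05 m), for 0.1 s.
At the end, for the whole second after the job is handed in: The cell rests in the bay, released: its middle within 3 mm along, 4 mm across and 2.5 to 3 mm in height of the bay point, in line with the bay within 0.1 rad, button end to the contact under the lip, flat end holding the spring pressed in by 1.5 to 6 mm (x of cell in the frame of light between -0.003 and 0.003 m and y of cell in the frame of light between -0.004 and 0.004 m and z of cell in the frame of light between 0.0235 and 0.029 m and x of cell_plus in the frame of light above 0.027 m and angle between the x axis of cell and the x axis of light, either way round below 0.1 rad and value of joint spring between 0.0015 and 0.006 m and linear speed of cell below 0.02 m/s); the robot touches nothing.
It fails at once if the salt tub is pushed away (more than 30 mm) or knocked over (distance of salt_tub from where it was at the start of the episode above 0.03 m or angle between salt_tub's own z axis and vertical above 0.5 rad).
It fails at once if the pepper jar is pushed away (more than 30 mm) or knocked over (distance of pepper from where it was at the start of the episode above 0.03 m or angle between pepper's own z axis and vertical above 0.5 rad).
It fails at once if the matchbox is pushed away (more than 30 mm) (distance of matches from where it was at the start of the episode above 0.03 m).
It also fails if it takes over 43 s, if anything falls off the work surface, if the arm or the gripper's body presses on something with over 40 N, if the wrist force passes 120 N, or if a joint passes its speed limit or range.

## Working session

There is one attempt and no reset: what is moved stays moved. The work goes in short steps, Python scripts to look and compute and a shell command to move; the robot and the scene stay as the last step left them, time stands still between calls to the robot, and variables do not carry over. Pictures are saved under pics/ and viewed, at most 10 in all, crops included, and the job is handed in when it is done.

```bash
ls; mkdir -p pics; cat > h.py <<'E'
import numpy as np,cv2
from cell import *
def obs(): return readout.observe()
def cam(name,st=None):
    c=get_calibration(name);K=np.array(c["camera_matrix"])
    if "R" in c: return K,np.array(c["R"]),np.array(c["t"])
    M=np.array(c["mount"]);st=st or obs()
    T=np.eye(4);T[:3,:3]=np.array(st["eef_rot"]);T[:3,3]=st["tcp_pos"]
    W=np.linalg.inv(T@M);return K,W[:3,:3],W[:3,3]
def proj(X,c):
    K,R,t=c;p=K@(R@np.asarray(X)+t);return p[:2]/p[2]
def tri(pts,cams):
    A=[]
    for p,(K,R,t) in zip(pts,cams):
        P=K@np.c_[R,t];A+=[p[0]*P[2]-P[0],p[1]*P[2]-P[1]]
    v=np.linalg.svd(np.array(A))[2][-1];X=v[:3]/v[3]
    return X,[np.round(np.linalg.norm(proj(X,c)-p),1) for p,c in zip(pts,cams)]
def onz(p,c,z):
    K,R,t=c;d=R.T@np.linalg.inv(K)@[p[0],p[1],1];o=-R.T@t;return o+d*(z-o[2])/d[2]
E
python3 - <<'E'
from h import *
np.set_printoptions(precision=4,suppress=True)
a=get_image("side");b=get_image("top");w=get_image("wrist")
cv2.imwrite("pics/side.png",a);cv2.imwrite("pics/top.png",b)
st=obs();print(st["t"],st["tcp_pos"],st["eef_rot"],st["opening"])
for n in ["cell","light","salt_tub","pepper","matches"]:
  for c in ["side","top"]:
    print(n,c,[(np.round(d["position"]).tolist(),round(d["score"],2)) for d in boxes_of(n,c)][:5])
for n in ["cell_plus","cell_minus","bay","lip","spring_cap","light","cell"]:
  for c in ["side","top"]:
    print("LM",n,c,[(np.round(d["position"],1).tolist(),round(d["score"],2)) for d in landmark_of(n,c)][:5])
cv2.imwrite("pics/both.png",cv2.resize(np.hstack([a,b]),(800,300)))
E
```

```text
pics
0.15 [ 0.1845 -0.5704  0.2028] [[ 0.9515  0.3077 -0.0004]
 [ 0.3077 -0.9515  0.0013]
 [ 0.     -0.0013 -1.    ]] 0.08574543364711922
cell side [([247.0, 187.0], 0.89), ([237.0, 205.0], 0.65), ([220.0, 200.0], 0.64), ([299.0, 289.0], 0.34), ([344.0, 240.0], 0.28)]
cell top [([140.0, 200.0], 0.87), ([208.0, 232.0], 0.7), ([165.0, 246.0], 0.67)]
light side [([261.0, 237.0], 0.74)]
light top [([283.0, 228.0], 0.72)]
salt_tub side [([297.0, 289.0], 0.56)]
salt_tub top [([419.0, 228.0], 0.74)]
pepper side [([347.0, 239.0], 0.9), ([277.0, 194.0], 0.71)]
pepper top [([346.0, 156.0], 0.9), ([284.0, 229.0], 0.62)]
matches side [([277.0, 194.0], 0.46)]
matches top [([175.0, 172.0], 0.69)]
LM cell_plus side [([232.7, 185.2], 0.85), ([241.8, 214.5], 0.7), ([211.8, 197.8], 0.53)]
LM cell_plus top [([156.5, 252.9], 0.86), ([226.6, 236.1], 0.79), ([131.4, 211.6], 0.67)]
LM cell_minus side [([235.3, 206.1], 0.67), ([229.6, 205.4], 0.56), ([256.5, 187.3], 0.56), ([256.4, 231.4], 0.28)]
LM cell_minus top [([143.3, 185.8], 0.93), ([193.9, 232.7], 0.92), ([171.7, 232.4], 0.56)]
LM bay side [([256.2, 231.5], 0.62)]
LM bay top [([285.2, 224.7], 0.76)]
LM lip side [([248.1, 223.9], 0.61)]
LM lip top [([276.4, 233.1], 0.85)]
LM spring_cap side [([249.9, 222.8], 0.51)]
LM spring_cap top [([290.7, 225.3], 0.54)]
LM light side [([258.9, 243.7], 0.95), ([251.6, 223.4], 0.72)]
LM light top [([286.3, 229.3], 0.85)]
LM cell side [([219.7, 202.0], 0.63), ([249.6, 183.4], 0.59), ([237.6, 206.4], 0.54)]
LM cell top [([212.6, 229.5], 0.74), ([136.0, 200.6], 0.68), ([164.8, 242.6], 0.58)]
```

View pics/top.png

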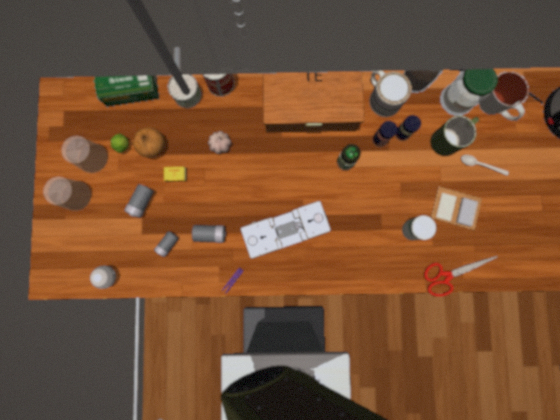

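View pics/side.png

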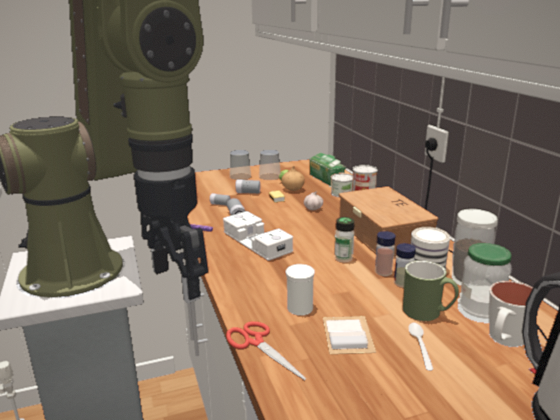

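```bash
python3 - <<'E'
from h import *
np.set_printoptions(precision=4,suppress=True)
s=cam("side");t=cam("top")
print("camtop",-t[1].T@t[2],"side",-s[1].T@s[2])
for n,p in dict(A=(140,200),B=(208,233),C=(165.5,243.5),lip=(276.4,233.1),cap=(290.7,225.3),bay=(285.2,224.7),Lend=(249,237),Rend=(323,218)).items():
  print(n,onz(p,t,0.0165))
print("light",onz((286.3,229.3),t,0.0))
for z in [trace("cell","top")]:
  for d in z[:4]:
    m=d["pixels"].astype(np.uint8);(c,sz,a)=cv2.minAreaRect(np.argwhere(m)[:,::-1].astype(np.float32))
    bx=cv2.boxPoints((c,sz,a));W=np.array([onz(q,t,0.0165) for q in bx])
    print(d["score"],c,np.linalg.norm(W[0]-W[1]),np.linalg.norm(W[1]-W[2]),W.mean(0))
for A,B in [((285.2,224.7),(256.2,231.5)),((286.3,229.3),(258.9,243.7)),((165,246),(220,200)),((140,200),(247,187)),((208,232),(237,205)),((419,228),(299,289)),((346,156),(346,240))]:
  print(A,tri([A,B],[t,s]))
w=get_image("top");c=cv2.resize(w[180:270,110:340],None,fx=3.4,fy=3.4,interpolation=2);cv2.imwrite("pics/crop.png",c)
E
```

```text
camtop [0.3923 0.0048 1.0636] side [ 0.1254 -1.183   0.6015]
A [0.5412 0.3641 0.0165]
B [0.4534 0.189  0.0165]
C [0.4286 0.2969 0.0165]
lip [0.4502 0.015  0.0165]
cap [ 0.4694 -0.0217  0.0165]
bay [ 0.4712 -0.0078  0.0165]
Lend [0.4415 0.0847 0.0165]
Rend [ 0.4866 -0.1044  0.0165]
light [ 0.4605 -0.0106  0.    ]
0.86 (139.1999969482422, 201.10000610351562) 0.08218040382159336 0.04588212593456857 [0.5386 0.3661 0.0165]
0.78 (166.96153259277344, 244.3076934814453) 0.06100681597352355 0.03508542370231777 [0.4266 0.2931 0.0165]
0.76 (208.55996704101562, 233.740966796875) 0.043035357410494364 0.08444581986793602 [0.4516 0.1875 0.0165]
(285.2, 224.7) (array([ 0.4627, -0.0058,  0.0331]), [np.float64(2.9), np.float64(1.8)])
(286.3, 229.3) (array([ 0.4618, -0.0109, -0.0008]), [np.float64(0.5), np.float64(0.3)])
(165, 246) (array([0.4262, 0.2978, 0.0148]), [np.float64(1.6), np.float64(0.8)])
(140, 200) (array([0.5374, 0.3629, 0.0219]), [np.float64(1.2), np.float64(0.6)])
(208, 232) (array([0.4553, 0.1854, 0.0363]), [np.float64(0.2), np.float64(0.1)])
(419, 228) (array([ 0.453 , -0.3358,  0.0485]), [np.float64(0.8), np.float64(0.6)])
(346, 156) (array([ 0.6401, -0.1637,  0.0494]), [np.float64(0.5), np.float64(0.3)])
```

View pics/crop.png

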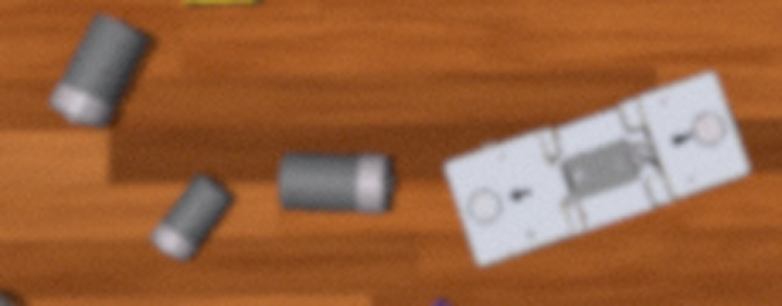

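Three lookalikes in the top picture: A (140,200), B (208,233) and C (166,244). C measures 61 x 35 mm, against about 83 x 45 mm for A and B, so C is the smallest and the one meant. The crop shows its band (+) end at lower left. Next I'll look at the light with the wrist camera.

```bash
python3 - <<'E'
from h import *
np.set_printoptions(precision=4,suppress=True)
c=get_calibration("wrist");print(np.array(c["mount"]),np.array(c["camera_matrix"]))
st=obs();R=np.array(st["eef_rot"]);print(R.T@(np.array([.42,0.0,.26])-st["tcp_pos"]))
E
```

```text
[[-0.0001 -0.9656 -0.26    0.0658]
 [ 1.      0.0003 -0.0013 -0.    ]
 [ 0.0014 -0.26    0.9656 -0.1701]
 [ 0.      0.      0.      1.    ]] [[327.7865   0.     280.8563]
 [  0.     327.7865 213.4986]
 [  0.       0.       1.    ]]
[ 0.3996 -0.4708 -0.0565]
```

```bash
python3 -m inch '[{"offset":[0.04,-0.047,-0.0055]},{"offset":[0.04,-0.047,-0.0055]},{"offset":[0.04,-0.047,-0.0055]},{"offset":[0.04,-0.047,-0.0055]},{"offset":[0.04,-0.047,-0.0055]},{"offset":[0.04,-0.047,-0.0055]},{"offset":[0.04,-0.047,-0.0055]},{"offset":[0.04,-0.047,-0.0055]},{"offset":[0.04,-0.047,-0.0055]},{"offset":[0.04,-0.047,-0.0055]}]' && python3 -m inch '[{"rot":[0,0,-0.185]},{"rot":[0,0,-0.185]},{"rot":[0,0,-0.185]},{"rot":[0,0,-0.185]},{"rot":[0,0,-0.185]},{"rot":[0,0,-0.185]},{"rot":[0,0,-0.185]},{"rot":[0,0,-0.185]},{"rot":[0,0,0]}]'
```

```text
schema error: expected keys offset, rot
```

```bash
python3 -m inch '[{"offset":[0.04,-0.047,-0.0055],"rot":[0,0,0]},{"offset":[0.04,-0.047,-0.0055],"rot":[0,0,0]},{"offset":[0.04,-0.047,-0.0055],"rot":[0,0,0]},{"offset":[0.04,-0.047,-0.0055],"rot":[0,0,0]},{"offset":[0.04,-0.047,-0.0055],"rot":[0,0,0]},{"offset":[0.04,-0.047,-0.0055],"rot":[0,0,0]},{"offset":[0.04,-0.047,-0.0055],"rot":[0,0,0]},{"offset":[0.04,-0.047,-0.0055],"rot":[0,0,0]},{"offset":[0.04,-0.047,-0.0055],"rot":[0,0,0]},{"offset":[0.04,-0.047,-0.0055],"rot":[0,0,0]}]' && python3 -m inch '[{"offset":[0,0,0],"rot":[0,0,-0.185]},{"offset":[0,0,0],"rot":[0,0,-0.185]},{"offset":[0,0,0],"rot":[0,0,-0.185]},{"offset":[0,0,0],"rot":[0,0,-0.185]},{"offset":[0,0,0],"rot":[0,0,-0.185]},{"offset":[0,0,0],"rot":[0,0,-0.185]},{"offset":[0,0,0],"rot":[0,0,-0.185]},{"offset":[0,0,0],"rot":[0,0,-0.185]},{"offset":[0,0,0],"rot":[0,0,0]}]'
cat > look.py <<'E'
import sys
from h import *
np.set_printoptions(precision=4,suppress=True)
st=obs();im=get_image("wrist");cv2.imwrite("pics/%s.png"%sys.argv[1],im);c=cam("wrist",st)
print(st["t"],st["tcp_pos"],np.array(st["eef_rot"]).round(4).tolist(),np.round(st["joint_positions"],1),st["ft_force"])
for n,z in [("bay",.0265),("lip",.0475),("spring_cap",.0265),("light",0),("cell",.0165),("cell_plus",.0165),("cell_minus",.0165)]:
  for d in landmark_of(n,"wrist")[:3]: print(n,np.round(d["position"],1),round(d["score"],2),onz(d["position"],c,z))
E
python3 look.py w1
```

```text
t: 2.7
tcp_pos: [0.4212, 0.0014, 0.2591]
eef_rot: [[0.951, 0.308, 0.001], [0.308, -0.951, -0.0], [0.001, 0.001, -1.0]]
ft_force: [2.0, -0.2, 0.1]
opening: 0.0856
finger_force: 0.0
t: 3.82
tcp_pos: [0.4206, -0.0006, 0.2586]
eef_rot: [[-0.218, 0.976, 0.0], [0.976, 0.218, -0.0], [-0.0, 0.0, -1.0]]
ft_force: [-0.4, -0.1, -0.2]
opening: 0.0852
finger_force: 0.0
3.825 [ 0.4206 -0.0006  0.2586] [[-0.2182, 0.9759, 0.0002], [0.9759, 0.2182, -0.0], [-0.0001, 0.0002, -1.0]] [ -0.1  -2.6 -19.3  73.2  -0.   77.3] [-0.3924 -0.0997 -0.2483]
bay [312.4 191. ] 0.79 [ 0.4621 -0.0048  0.0265]
lip [307.1 174. ] 0.69 [0.4482 0.017  0.0475]
spring_cap [311.9 211.9] 0.47 [ 0.468  -0.0311  0.0265]
light [308.7 188.8] 0.79 [ 0.4602 -0.0075  0.    ]
cell [347.8  21.6] 0.83 [0.4553 0.1903 0.0165]
cell_plus [336.8  58.5] 0.64 [0.4532 0.1507 0.0165]
cell_plus [310.3 211.9] 0.51 [ 0.4675 -0.0339  0.0165]
```

View pics/w1.png

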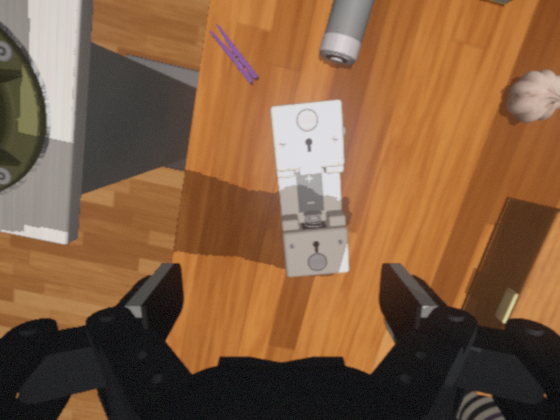

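The picture shows the "+" mark and lip at the upper (+y) end, pixel (309,178), and the coil spring at the lower end, (314,215). So the light's x axis is about (-0.22, 0.98). I'll go closer for accuracy.

```bash
python3 -m inch '[{"offset":[-0.005,0.013,0.033],"rot":[0,0,0]},{"offset":[-0.005,0.013,0.033],"rot":[0,0,0]},{"offset":[-0.005,0.013,0.034],"rot":[0,0,0]},{"offset":[0,0,0],"rot":[0,0,0]},{"offset":[0,0,0],"rot":[0,0,0]}]'
cat > edge.py <<'E'
from h import *
np.set_printoptions(precision=4,suppress=True)
st=obs();c=cam("wrist",st)
for d in trace("light","wrist")[:1]:
  m=d["pixels"].astype(np.uint8);h=max(cv2.findContours(m,0,1)[0],key=len)[:,0].astype(float)
  W=np.array([onz(q,c,.0475)[:2] for q in h]).astype(np.float32)
  r=cv2.minAreaRect(W*1000);print(d["score"],"rect@top",r)
E
python3 look.py w2; python3 edge.py
```

```text
t: 4.85
tcp_pos: [0.4619, -0.0066, 0.1595]
eef_rot: [[-0.22, 0.976, 0.0], [0.976, 0.22, 0.0], [0.0, 0.0, -1.0]]
ft_force: [0.7, 0.8, -0.3]
opening: 0.0855
finger_force: 0.0
4.85 [ 0.4619 -0.0066  0.1595] [[-0.22, 0.9755, 0.0002], [0.9755, 0.22, 0.0], [0.0, 0.0002, -1.0]] [ -0.8   4.5 -25.1  60.3   0.   76.5] [ 0.7363  0.8315 -0.3269]
bay [280.  194.3] 0.8 [ 0.4605 -0.0036  0.0265]
lip [273.8 174.2] 0.9 [0.4505 0.0167 0.0475]
spring_cap [282.3 220.5] 0.72 [ 0.4683 -0.0282  0.0265]
light [283.7 190.6] 0.86 [ 0.4645 -0.0044  0.    ]
cell_plus [308.8  17.4] 0.76 [0.4512 0.1497 0.0165]
0.78 rect@top ((461.27337646484375, -4.7682952880859375), (81.52220153808594, 207.84127807617188), 18.310291290283203)
```

View pics/w2.png

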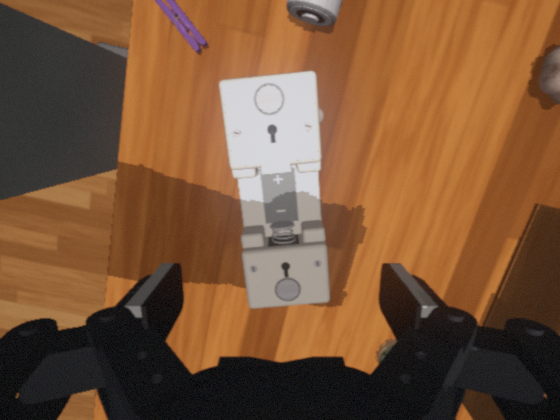

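```bash
cat > fit.py <<'E'
import sys
from h import *
from scipy.optimize import least_squares
np.set_printoptions(precision=2,suppress=True)
st=obs();im=get_image("wrist");c=cam("wrist",st)
g=cv2.GaussianBlur(im,(3,3),0).astype(np.float32)
def edgepts(P,n,x0,y0,a,r=4.5):
    # P pts in light frame (mm), n normal; returns signed offset of max gradient
    R=np.array([[np.cos(a),-np.sin(a)],[np.sin(a),np.cos(a)]]);s=np.arange(-r,r+.01,.25)
    pix=np.array([[proj(np.r_[(np.array([x0,y0])+R@(p[:2]+n*k))/1000,p[2]/1000],c) for k in s] for p in P]).astype(np.float32)
    v=cv2.remap(g,pix[...,0],pix[...,1],1);d=np.abs(np.diff(v,axis=1)).sum(2);d=cv2.GaussianBlur(d,(5,1),0)
    i=d.argmax(1);return s[i]+.125,d.max(1)
x,y,a=461,-5,np.radians(float(sys.argv[1]) if len(sys.argv)>1 else 108.4)
for it in range(4):
    A=[];b=[]
    for sgn in(-1,1):
        for X in np.r_[np.linspace(-98,-52,16),np.linspace(42,98,16)]:
            o,w=edgepts([np.array([X,40*sgn,47.5])],np.array([0,1.]),x,y,a);A.append([0,1,X/1000]);b.append(o[0])
        for Y in np.linspace(-34,34,16):
            o,w=edgepts([np.array([105*sgn,Y,47.5])],np.array([1.,0]),x,y,a);A.append([1,0,-Y/1000]);b.append(o[0])
    A=np.array(A);b=np.array(b)
    s=least_squares(lambda p:A@p-b,[0,0,0],loss="soft_l1",f_scale=.4).x
    x+=np.cos(a)*s[0]-np.sin(a)*s[1];y+=np.sin(a)*s[0]+np.cos(a)*s[1];a+=s[2]/1000
k=48
print("body centre",x,y,"yaw",np.degrees(a),"side offs",np.median(b[:32]-(A@s)[:32]),np.median(b[48:80]-(A@s)[48:80]),"ends",np.median(b[32:48]-(A@s)[32:48]),np.median(b[80:]-(A@s)[80:]))
for nm,X0,ys in[("spring housing -44",-44,np.r_[np.linspace(-36,-30,5),np.linspace(30,36,5)]),("lip housing 30.5",30.5,np.r_[np.linspace(-37,-20,8),np.linspace(20,37,8)]),("lip 25",25,np.linspace(-11,11,10))]:
    o,w=edgepts([np.array([X0,Y,47.5]) for Y in ys],np.array([1.,0]),x,y,a,8);print(nm,o,w)
E
python3 fit.py; python3 -c "
import cv2;w=cv2.imread('pics/w2.png');cv2.imwrite('pics/w2c.png',cv2.resize(w[140:260,210:350],None,fx=5,fy=5,interpolation=2))"
```

```text
body centre 459.81736810256103 -5.189729046122212 yaw 108.03990512159375 side offs 0.8788766814125529 -0.8505805809434874 ends 1.85920355481661 -1.6412745102620314
spring housing -44 [3.12 3.38 3.12 2.88 3.12 3.12 2.88 3.12 3.12 3.38] [13.12 14.27 14.54 14.64 14.93 14.67 15.37 15.73 15.92 13.17]
lip housing 30.5 [-6.38 -0.12 -0.12  0.12 -0.38 -0.12 -7.88 -7.38  2.12 -0.12  0.12 -0.12
 -0.12 -0.12 -6.38 -6.38] [20.19  9.4   9.76 10.38  9.43  9.5   9.49  9.23  8.37 10.35 10.05  9.16
  9.47  9.39 15.71 18.18]
lip 25 [-0.12  0.12 -0.38 -0.38 -0.12  0.12 -0.38 -0.38 -0.12  0.12] [17.27 16.68 15.54 16.81 15.71 15.2  15.62 17.65 18.39 15.57]
```

View pics/w2c.png

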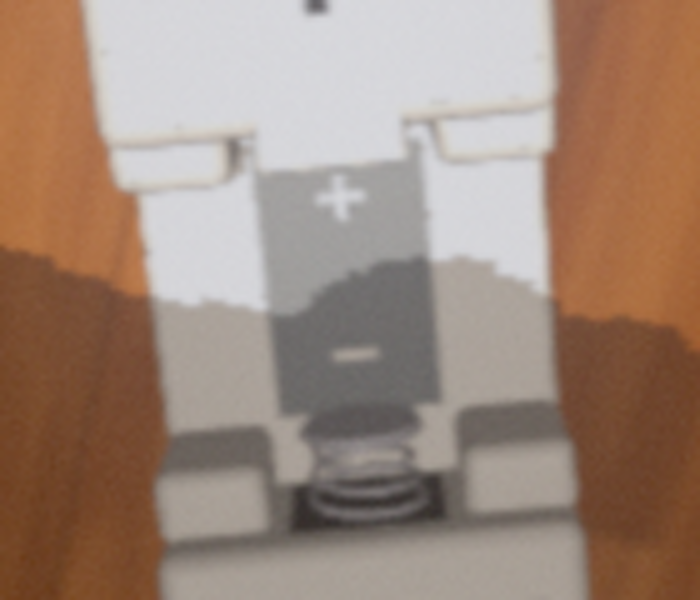

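```bash
python3 -m inch '[{"offset":[0,0,0],"rot":[0,0,-0.185]},{"offset":[0,0,0],"rot":[0,0,-0.185]},{"offset":[0,0,0],"rot":[0,0,-0.185]},{"offset":[0,0,0],"rot":[0,0,-0.185]},{"offset":[0,0,0],"rot":[0,0,-0.185]},{"offset":[0,0,0],"rot":[0,0,-0.185]},{"offset":[0,0,0],"rot":[0,0,-0.185]},{"offset":[0,0,0],"rot":[0,0,0]},{"offset":[0,0,0],"rot":[0,0,0]}]'; python3 fit.py 108; python3 look.py w3
```

```text
t: 6.48
tcp_pos: [0.4619, -0.0066, 0.1585]
eef_rot: [[-0.998, 0.057, -0.0], [0.057, 0.998, 0.0], [0.0, 0.0, -1.0]]
ft_force: [-0.4, 0.7, 0.3]
opening: 0.0852
finger_force: 0.0
body centre 459.3280445354547 -5.638009789718421 yaw 108.03919056078519 side offs 0.8653844452908168 -0.8934462350607543 ends 1.5153960237834698 -1.6090940091134245
spring housing -44 [-0.62  2.12  1.88  2.12  2.12  1.88  2.12  2.12  1.88  1.88] [13.32 11.7  13.63 13.31 13.87 15.64 15.13 16.66 16.44 15.87]
lip housing 30.5 [ 2.12 -7.88 -7.88 -7.88 -0.88 -0.88  3.88  1.62  1.12 -0.62 -7.88 -7.88
 -7.88 -7.88 -7.88 -0.62] [ 8.76 10.22 13.58 13.35  7.7   7.2   7.14 13.83 15.3  12.78 13.32 15.32
 16.18 15.53 15.16 15.49]
lip 25 [-0.38 -0.12 -0.88 -0.88 -0.88 -0.88 -0.88 -0.88 -0.88 -1.12] [23.57 17.19 17.07 20.56 21.97 22.79 21.6  22.33 22.75 20.43]
6.525 [ 0.4619 -0.0066  0.1585] [[-0.9984, 0.0562, 0.0], [0.0562, 0.9984, -0.0], [-0.0, -0.0, -1.0]] [ -0.8   4.6 -25.2  60.2  -0.    2.4] [ 0.5629 -0.2945  0.0657]
bay [282.1 196.9] 0.95 [ 0.4615 -0.005   0.0265]
lip [304.2 193.9] 0.61 [0.4554 0.0146 0.0475]
spring_cap [256.9 203.5] 0.75 [ 0.4665 -0.0292  0.0265]
light [277.6 188.8] 0.67 [ 0.4586 -0.0093  0.    ]
cell [484.4 175. ] 0.64 [0.4533 0.1894 0.0165]
cell_plus [444.6 178.4] 0.55 [0.4544 0.1516 0.0165]
cell_minus [528.1 174.9] 0.87 [0.4555 0.2312 0.0165]
```

```bash
python3 -m inch '[{"offset":[0.0103,0.0595,0],"rot":[0,0,0]},{"offset":[0.0103,0.0595,0],"rot":[0,0,0]},{"offset":[0.0103,0.0595,0],"rot":[0,0,0]},{"offset":[0.0103,0.0595,0],"rot":[0,0,0]},{"offset":[0.0103,0.0595,0],"rot":[0,0,0]},{"offset":[0,0,0],"rot":[0,0,0.185]},{"offset":[0,0,0],"rot":[0,0,0.185]},{"offset":[0,0,0],"rot":[0,0,0.185]},{"offset":[0,0,0],"rot":[0,0,0]},{"offset":[0,0,0],"rot":[0,0,0]}]'; python3 look.py w4 | grep -v -e lip -e bay -e spring -e light
cat > celltr.py <<'E'
from h import *
st=obs();im=get_image("wrist");c=cam("wrist",st)
for d in trace("cell","wrist")[:3]:
  h=max(cv2.findContours(d["pixels"].astype(np.uint8),0,1)[0],key=len)[:,0].astype(float)
  W=np.array([onz(q,c,.0165)[:2] for q in h]).astype(np.float32);print(d["score"],d["position"],cv2.minAreaRect(W*1000))
E
python3 celltr.py
```

```text
t: 8.18
tcp_pos: [0.4265, 0.2931, 0.1585]
eef_rot: [[-0.822, 0.57, -0.0], [0.57, 0.822, -0.0], [0.0, -0.0, -1.0]]
ft_force: [-1.0, -0.1, 0.0]
opening: 0.0854
finger_force: 0.0
8.175 [0.4265 0.2931 0.1585] [[-0.822, 0.5695, -0.0], [0.5695, 0.822, -0.0], [0.0, -0.0001, -1.0]] [ 34.5  10.5 -18.4  61.1  -0.   69.2] [-1.0036 -0.1364  0.0373]
cell [208.3 275.1] 0.82 [0.4531 0.1834 0.0165]
cell [404.8 245.3] 0.75 [0.5406 0.3673 0.0165]
cell [289. 194.] 0.57 [0.43   0.3007 0.0165]
cell_plus [283.9 164. ] 0.86 [0.4033 0.3131 0.0165]
cell_plus [176.7 291.8] 0.83 [0.4493 0.1443 0.0165]
cell_plus [405.8 210. ] 0.79 [0.5088 0.3861 0.0165]
cell_minus [406.4 284.3] 0.97 [0.5797 0.3474 0.0165]
cell_minus [282.  223.7] 0.78 [0.4509 0.278  0.0165]
cell_minus [244. 254.] 0.57 [0.4554 0.2278 0.0165]
0.86 [215.9, 272.6] ((455.0130615234375, 183.93896484375), (95.94420623779297, 47.08552551269531), 86.72103881835938)
0.77 [407.2, 239.0] ((541.7562255859375, 367.8972473144531), (48.42823028564453, 87.32544708251953), 61.89240264892578)
0.72 [284.7, 194.8] ((430.82989501953125, 295.9706115722656), (32.71256637573242, 64.93378448486328), 53.23643112182617)
```

View pics/w4.png

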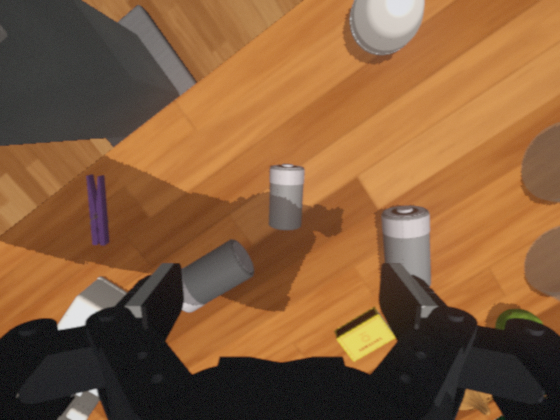

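Confirmed: the small cell is at (286,196), its button pointing up-image at (286,164), its flat end at (283,230). I'll refine its axial position and check the height from two views.

```bash
python3 - <<'E'
from h import *
np.set_printoptions(precision=4,suppress=True)
st=obs();im=get_image("wrist");c=cam("wrist",st)
R=np.array(st["eef_rot"]);b=R@[.00055,.00007,0]
for d in trace("cell","wrist"):
  if np.hypot(*(np.array(d["position"])-[285,195]))>15: continue
  m=d["pixels"];r=np.argwhere(m);print(r[:,0].min(),r[:,0].max(),r[:,1].min(),r[:,1].max())
  flat=onz((284.5,r[:,0].max()+.5),c,.033)-b
  u=np.array([np.cos(np.radians(143.3)),np.sin(np.radians(143.3)),0])
  print("from flat",flat+30.5e-3*u)
  for col in (r[:,1].min(),r[:,1].max()): pass
  mid=(r[:,1].min()+r[:,1].max())/2
g=cv2.cvtColor(im,6)[150:245,284].astype(int);print(g.tolist())
t=cam("top");print("tri",tri([(285.5,196),(166.5,243.8)],[c,t]))
p=[trace("cell","top")[i] for i in range(3)];print([q["position"] for q in p])
E
```

```text
164 230 268 303
from flat [0.4295 0.2968 0.033 ]
[129, 132, 132, 130, 129, 127, 128, 127, 129, 130, 132, 133, 128, 122, 137, 167, 151, 125, 148, 154, 177, 203, 210, 210, 210, 210, 210, 211, 209, 210, 211, 211, 211, 208, 202, 177, 162, 162, 163, 165, 163, 161, 164, 164, 162, 162, 159, 138, 118, 111, 109, 110, 110, 109, 111, 110, 110, 109, 108, 108, 109, 105, 107, 108, 108, 105, 107, 107, 105, 104, 107, 105, 107, 107, 106, 104, 106, 107, 104, 96, 84, 75, 74, 73, 73, 73, 76, 76, 74, 73, 74, 75, 72, 75, 78]
tri (array([0.4289, 0.2958, 0.0124]), [np.float64(1.7), np.float64(0.4)])
[[139.6, 200.5], [164.9, 244.3], [207.5, 233.3]]
```

```bash
python3 -m inch '[{"offset":[0,0,0],"rot":[0,0,0.035]},{"offset":[-0.0007,0.0044,0.04],"rot":[0,0,0]},{"offset":[0,0,0.04],"rot":[0,0,0]},{"offset":[0,0,0.035],"rot":[0,0,0]},{"offset":[0,0,0.02],"rot":[0,0,0]},{"offset":[0,0,0.0105],"rot":[0,0,0]},{"offset":[0,0,0],"rot":[0,0,0]},{"offset":[0,0,0],"rot":[0,0,0]}]' && python3 -m inch '[{"offset":[0,0,0],"rot":[0,0,0]},{"offset":[0,0,0],"rot":[0,0,0]},{"offset":[0,0,0],"rot":[0,0,0]},{"offset":[0,0,0],"rot":[0,0,0]},{"offset":[0,0,0],"rot":[0,0,0]},{"offset":[0,0,0],"rot":[0,0,0]}]' 1 70
```

```text
t: 9.93
tcp_pos: [0.4305, 0.2968, 0.0139]
eef_rot: [[-0.8, 0.6, 0.001], [0.6, 0.8, 0.001], [-0.001, 0.001, -1.0]]
ft_force: [-0.0, -0.0, -0.2]
opening: 0.0849
finger_force: 0.0
t: 10.68
tcp_pos: [0.4297, 0.2963, 0.0129]
eef_rot: [[-0.8, 0.6, -0.0], [0.6, 0.8, -0.0], [0.0, -0.0, -1.0]]
ft_force: [0.3, -0.1, -0.3]
opening: -0.0001
finger_force: 0.0
```

```bash
python3 -m inch '[{"offset":[0,0,-0.05],"rot":[0,0,0]},{"offset":[0,0,-0.05],"rot":[0,0,0]},{"offset":[0,0,-0.045],"rot":[0,0,0]},{"offset":[0,0,0],"rot":[0,0,0]},{"offset":[0,0,0],"rot":[0,0,0]}]' 0; python3 look.py w5 | grep -v -e lip -e bay -e spring -e light; python3 celltr.py
```

```text
t: 11.3
tcp_pos: [0.4295, 0.2962, 0.1575]
eef_rot: [[-0.8, 0.6, -0.0], [0.6, 0.8, -0.0], [0.0, -0.0, -1.0]]
ft_force: [0.4, -0.5, -1.0]
opening: 0.0856
finger_force: 0.0
11.3 [0.4295 0.2962 0.1575] [[-0.7998, 0.6002, -0.0003], [0.6002, 0.7998, -0.0002], [0.0001, -0.0003, -1.0]] [ 34.6  11.  -17.9  61.1   0.   71.5] [ 0.3727 -0.4513 -1.0183]
cell [208.4 279.3] 0.85 [0.4554 0.183  0.0165]
cell [282.3 190.4] 0.7 [0.4263 0.3007 0.0165]
cell [403.2 241.3] 0.64 [0.5411 0.3668 0.0165]
cell_plus [400.1 203.5] 0.94 [0.5057 0.3848 0.0165]
cell_plus [185.6 297.8] 0.8 [0.4573 0.1499 0.0165]
cell_plus [282.8 165.5] 0.75 [0.4074 0.3154 0.0165]
cell_minus [281.  226.5] 0.7 [0.4547 0.2778 0.0165]
cell_minus [409.9 278.8] 0.69 [0.5807 0.3507 0.0165]
cell_minus [243.8 255.2] 0.59 [0.4564 0.2291 0.0165]
0.69 [405.7, 237.3] ((544.5250854492188, 366.80523681640625), (46.943687438964844, 93.21663665771484), 64.19705200195312)
0.67 [284.3, 192.7] ((431.0035400390625, 295.5169372558594), (32.63925552368164, 66.46852111816406), 53.65902328491211)
0.58 [215.3, 276.6] ((455.327392578125, 183.8589630126953), (95.37220001220703, 46.490684509277344), 87.5312271118164)
```

View pics/w5.png

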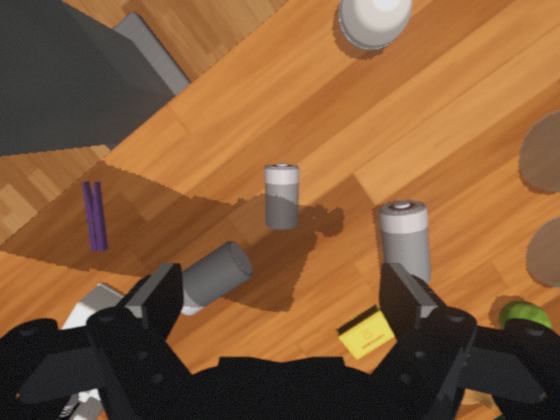

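Nothing was gripped: the cell is still at (283,195), unmoved, and the fingers closed fully. The fingertips look farther back in this image than TCP + 11 mm would put them. I'll check where the shut tips really are, by projecting the tool's points into both views.

```bash
python3 -m inch '[{"offset":[0,0,0],"rot":[0,0,0]},{"offset":[0,0,0],"rot":[0,0,0]},{"offset":[0,0,0],"rot":[0,0,0]},{"offset":[0,0,0],"rot":[0,0,0]},{"offset":[0,0,0],"rot":[0,0,0]}]' 1; python3 - <<'E'
from h import *
st=obs();w=get_image("wrist");s=get_image("side");cw=cam("wrist",st);cs=cam("side")
p=np.array(st["tcp_pos"]);R=np.array(st["eef_rot"])
def mk(im,c,x0,y0,W,H,f):
    o=cv2.resize(im[y0:y0+H,x0:x0+W],None,fx=f,fy=f,interpolation=2)
    for k,col in [(0,(0,0,255)),(.011,(0,255,0)),(-.03,(255,0,0)),(-.008,(255,255,0))]:
        q=proj(p+R[:,2]*k,c);print(k,q);cv2.circle(o,tuple(int(v) for v in (q-[x0,y0]+.5)*f),4,col,1)
    return o
q=proj(p,cs).astype(int);x0,y0=max(q[0]-50,0),max(q[1]-65,0)
a=mk(w,cw,180,200,200,150,4.0)[:600,:800];a=cv2.resize(a,(400,300))
b=mk(s,cs,x0,y0,100,75,4.0)
cv2.imwrite("pics/tip.png",np.hstack([a,b]));print(a.shape,b.shape)
E
```

```text
t: 12.42
tcp_pos: [0.4297, 0.2963, 0.158]
eef_rot: [[-0.8, 0.6, 0.0], [0.6, 0.8, 0.0], [-0.0, 0.0, -1.0]]
ft_force: [-0.2, 0.4, -0.3]
opening: 0.0001
finger_force: 0.0
0 [280.60701642 248.65813024]
0.011 [280.5923619  241.82600494]
-0.03 [280.65736085 272.12936179]
-0.008 [280.61879985 254.15172056]
0 [217.72405332 156.08888052]
0.011 [217.93511323 159.57490907]
-0.03 [217.14254574 146.48425215]
-0.008 [217.56983135 153.54163134]
(300, 400, 3) (300, 400, 3)
```

View pics/tip.png

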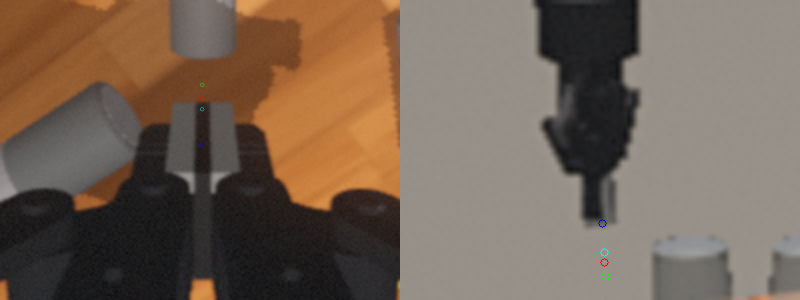

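Both views agree: the shut fingertips sit about 30 mm behind the reported TCP (side: blue -30 mm mark at the tips; wrist: -31 mm), not 11 mm ahead. The working tool is thus about 41 mm shorter than stated, so I'll go that much lower and check the forces.

```bash
python3 -m inch '[{"offset":[0,0,0],"rot":[0,0,0]},{"offset":[0,0,0.03],"rot":[0,0,0]},{"offset":[0,0,0.04],"rot":[0,0,0]},{"offset":[0,0,0.04],"rot":[0,0,0]},{"offset":[0,0,0.03],"rot":[0,0,0]},{"offset":[0,0,0.02],"rot":[0,0,0]},{"offset":[0,0,0.015],"rot":[0,0,0]},{"offset":[0,0,0.01],"rot":[0,0,0]},{"offset":[0,0,0],"rot":[0,0,0]},{"offset":[0,0,0],"rot":[0,0,0]}]' 0 && python3 -m inch '[{"offset":[0,0,0],"rot":[0,0,0]},{"offset":[0,0,0],"rot":[0,0,0]},{"offset":[0,0,0],"rot":[0,0,0]},{"offset":[0,0,0],"rot":[0,0,0]},{"offset":[0,0,0],"rot":[0,0,0]},{"offset":[0,0,0],"rot":[0,0,0]}]' 1 70
```

```text
t: 13.78
tcp_pos: [0.4303, 0.2967, -0.0263]
eef_rot: [[-0.8, 0.6, 0.001], [0.6, 0.8, 0.001], [-0.0, 0.001, -1.0]]
ft_force: [0.8, -0.4, 0.4]
opening: 0.0854
finger_force: 0.0
t: 14.52
tcp_pos: [0.43, 0.2965, -0.0264]
eef_rot: [[-0.8, 0.6, 0.001], [0.6, 0.8, 0.0], [-0.0, 0.001, -1.0]]
ft_force: [-1.4, -0.7, 6.1]
opening: 0.031
finger_force: 68.9
```

```bash
python3 -m inch '[{"offset":[0,0,-0.03],"rot":[0,0,0]},{"offset":[0,0,-0.05],"rot":[0,0,0]},{"offset":[0,0,-0.05],"rot":[0,0,0]},{"offset":[-0.0342,-0.0373,-0.02],"rot":[0,0,0]},{"offset":[-0.0342,-0.0373,0],"rot":[0,0,0]},{"offset":[-0.0342,-0.0373,0],"rot":[0,0,0]},{"offset":[-0.0342,-0.0373,0],"rot":[0,0,0]},{"offset":[-0.0342,-0.0373,0],"rot":[0,0,0]},{"offset":[-0.0342,-0.0373,0],"rot":[0,0,0]}]' && python3 -m inch '[{"offset":[0,0,0],"rot":[0,0,0.153]},{"offset":[0,0,0],"rot":[0,0,0.153]},{"offset":[0,0,0],"rot":[0,0,0.153]},{"offset":[0,0,0],"rot":[0,0,0.153]},{"offset":[0,0,0],"rot":[0,0,0]},{"offset":[0,0,0],"rot":[0,0,0]}]' - 100
python3 look.py w6; python3 - <<'E'
from h import *
np.set_printoptions(precision=4,suppress=True)
st=obs();R=np.array(st["eef_rot"]);p=np.array(st["tcp_pos"])
im=get_image("side");cv2.imwrite("pics/s6.png",im)
cs,cw,ct=cam("side"),cam("wrist",st),cam("top")
print("exp side",[proj(p+R@[k,0,-.036],cs) for k in(-.0305,0,.0305)],"wrist",[proj(p+R@[k,0,-.036],cw) for k in(-.0305,0,.0305)])
for n in ["cell","cell_plus","cell_minus"]:
    print(n,[(d["position"],round(d["score"],2)) for d in landmark_of(n,"side")],[(d["position"],round(d["score"],2)) for d in landmark_of(n,"wrist")])
for d in trace("cell","side")[:4]:
    r=np.argwhere(d["pixels"]);print(d["score"],d["position"],r.min(0),r.max(0))
for d in trace("cell","wrist")[:4]:
    r=np.argwhere(d["pixels"]);print(d["score"],d["position"],r.min(0),r.max(0))
E
```

```text
t: 15.65
tcp_pos: [0.4593, -0.0075, 0.123]
eef_rot: [[-0.8, 0.6, 0.0], [0.6, 0.8, 0.0], [-0.0, 0.0, -1.0]]
ft_force: [1.1, 0.5, -0.5]
opening: 0.0312
finger_force: 69.7
t: 16.4
tcp_pos: [0.4593, -0.0059, 0.1229]
eef_rot: [[-0.312, 0.95, -0.0], [0.95, 0.312, -0.0], [0.0, -0.0, -1.0]]
ft_force: [0.3, -0.5, -1.3]
opening: 0.0305
finger_force: 99.0
16.4 [ 0.4593 -0.0059  0.1229] [[-0.3123, 0.95, -0.0003], [0.95, 0.3123, -0.0], [0.0001, -0.0003, -1.0]] [ -0.7   5.9 -28.7  55.4  -0.   71.1] [ 0.3413 -0.4931 -1.3102]
bay [278.9 208.7] 0.88 [ 0.4583 -0.0078  0.0265]
lip [280.8 181. ] 0.74 [0.4514 0.0183 0.0475]
lip [391.1 385.7] 0.19 [ 0.6043 -0.1278  0.0475]
light [284.  202.6] 0.68 [ 0.4629 -0.0073  0.    ]
cell [280.3 281.7] 0.69 [ 0.4819 -0.076   0.0165]
cell_plus [338.    9.2] 0.81 [0.4532 0.1499 0.0165]
cell_plus [280.7 213. ] 0.8 [ 0.4617 -0.0134  0.0165]
cell_minus [280.5 344.9] 0.65 [ 0.5032 -0.1404  0.0165]
exp side [array([262.3414, 189.6569]), array([255.3921, 186.4003]), array([248.6801, 183.255 ])] wrist [array([280.9398, 337.193 ]), array([280.9385, 278.024 ]), array([280.9371, 212.0999])]
cell [([245.4, 184.2], 0.59), ([239.7, 208.6], 0.52), ([254.2, 182.9], 0.48)] [([280.3, 281.7], 0.69)]
cell_plus [([248.7, 182.2], 0.72), ([233.5, 185.2], 0.71)] [([338.0, 9.2], 0.81), ([280.7, 213.0], 0.8)]
cell_minus [([257.8, 185.2], 0.71), ([235.8, 203.3], 0.69), ([263.9, 187.0], 0.47)] [([280.5, 344.9], 0.65)]
0.66 [238.9, 186.7] [180 234] [193 256]
0.59 [258.1, 185.9] [176 252] [192 266]
0.55 [235.0, 205.7] [198 227] [214 243]
0.89 [345.9, 7.3] [  0 313] [ 20 371]
0.79 [279.6, 284.4] [210 240] [362 321]
```

```bash
cat > plan.py <<'E'
import numpy as np,heapq
P=[np.array(p,float) for p in [(-30.5,-16.5),(28.5,-16.5),(28.5,-5.5),(30.5,-5.5),(30.5,5.5),(28.5,5.5),(28.5,16.5),(-30.5,16.5)]]
E0=np.concatenate([np.linspace(P[i],P[(i+1)%8],60) for i in range(8)])
def geo(th,cz,m=1.2):
    c,s=np.cos(th),np.sin(th);Q=np.c_[E0[:,0]*c-E0[:,1]*s,E0[:,0]*s+E0[:,1]*c+cz]
    if Q[:,1].min()<10.3: return None
    b=[]
    k=(Q[:,1]>44.5-m)&(Q[:,1]<47.5+m)&(Q[:,0]>0)
    if k.any(): b.append(25-m-Q[k,0].max())
    k=(Q[:,1]<48)&(Q[:,0]>0);
    if k.any(): b.append(30.5-.3-Q[k,0].max())
    ub=min(b) if b else 0
    ub=min(ub,0)
    k=(Q[:,1]>14.5)&(Q[:,1]<38.5+.8)&(Q[:,0]<0);lo=Q[k,0].min() if k.any() else 0
    return ub,max(0,-27-lo-ub),Q[:,0].min()+ub
ths=np.arange(0,27);zs=np.arange(80,26.4,-.5)
G={(i,j):geo(np.radians(t),z) for i,t in enumerate(ths) for j,z in enumerate(zs)}
best={};h=[(0,0,(i,0),None) for i in range(15,27)];par={};goal=(0,len(zs)-2)
while h:
    a,n,k,p=heapq.heappop(h)
    if k in par: continue
    par[k]=p
    if k==goal: print("max press",a);break
    for di in(-1,0,1):
        for dj in(0,1):
            q=(k[0]+di,k[1]+dj)
            if q in par or G.get(q) is None: continue
            if abs(G[q][0]-G[k][0])>4: continue
            heapq.heappush(h,(max(a,round(G[q][1],1)),n+1+abs(di)*.5,q,k))
path=[];k=goal
while k: path.append(k);k=par[k]
for k in path[::-1][::3]+[goal]: print(ths[k[0]],zs[k[1]],"cx %.1f press %.1f minx %.1f"%G[k])
E
python3 plan.py
```

```text
max press 10.1
15 80.0 cx 0.0 press 0.0 minx -33.7
12 78.5 cx 0.0 press 0.0 minx -33.3
9 77.0 cx 0.0 press 0.0 minx -32.7
6 75.5 cx 0.0 press 0.0 minx -32.1
5 74.0 cx 0.0 press 0.0 minx -31.8
5 72.5 cx 0.0 press 0.0 minx -31.8
5 71.0 cx 0.0 press 0.0 minx -31.8
5 69.5 cx 0.0 press 0.0 minx -31.8
5 68.0 cx 0.0 press 0.0 minx -31.8
5 66.5 cx 0.0 press 0.0 minx -31.8
5 65.0 cx 0.0 press 0.0 minx -31.8
5 63.5 cx 0.0 press 0.0 minx -31.8
3 62.0 cx -5.5 press 0.0 minx -36.8
1 60.5 cx -5.0 press 0.0 minx -35.8
1 59.0 cx -5.0 press 0.0 minx -35.8
1 57.5 cx -5.0 press 0.0 minx -35.7
1 56.0 cx -4.9 press 8.1 minx -35.7
1 54.5 cx -4.9 press 8.1 minx -35.7
1 53.0 cx -6.8 press 10.0 minx -37.6
1 51.5 cx -6.8 press 10.1 minx -37.6
1 50.0 cx -6.8 press 10.1 minx -37.6
1 48.5 cx -6.8 press 10.1 minx -37.6
1 47.0 cx -6.8 press 10.1 minx -37.6
1 45.5 cx -6.7 press 10.1 minx -37.5
1 44.0 cx -6.7 press 10.1 minx -37.5
1 42.5 cx -6.7 press 10.1 minx -37.5
1 41.0 cx -6.7 press 10.1 minx -37.4
1 39.5 cx -6.6 press 10.1 minx -37.4
1 38.0 cx -6.6 press 10.1 minx -37.4
0 36.5 cx -4.7 press 8.2 minx -35.2
0 35.0 cx -4.7 press 8.2 minx -35.2
0 33.5 cx -4.7 press 8.2 minx -35.2
0 32.0 cx -4.7 press 8.2 minx -35.2
0 30.5 cx -4.7 press 8.2 minx -35.2
0 29.0 cx -4.7 press 8.2 minx -35.2
0 27.5 cx -4.7 press 8.2 minx -35.2
0 27.0 cx -4.7 press 8.2 minx -35.2
```

```bash
python3 - <<'E'
import re
s=open('plan.py').read().split("ths=")[0]
s=s.replace("ub=min(ub,0)","ub=min(ub,2)").replace("return ub,max(0,-27-lo-ub),Q[:,0].min()+ub","return ub,-27-lo")
s+='''
ths=np.arange(0,27);zs=np.arange(80,26.4,-.5);xs=np.arange(2,-11.1,-.5)
G={(i,j):geo(np.radians(t),z) for i,t in enumerate(ths) for j,z in enumerate(zs)}
def S(k):
    g=G.get(k[:2])
    if g is None or not 0<=k[2]<len(xs): return None
    cx=xs[k[2]]
    return None if cx>g[0] else max(0,g[1]-cx)
h=[(0,0,(i,0,l),None) for i in range(15,27) for l in (2,4,6)];par={};goal=(0,len(zs)-2)
while h:
    a,n,k,p=heapq.heappop(h)
    if k in par: continue
    par[k]=p
    if k[:2]==goal: print("max press",a);break
    sk=S(k)
    for di in(-1,0,1):
        for dj in(0,1):
            for dl in(-1,0,1):
                q=(k[0]+di,k[1]+dj,k[2]+dl)
                if q in par: continue
                v=S(q)
                if v is None or abs(v-sk)>1.5: continue
                heapq.heappush(h,(max(a,round(v*2)/2),n+1+abs(di)*.5+abs(dl)*.5,q,k))
path=[]
while k: path.append(k);k=par[k]
path=path[::-1]
for k in path[::4]+[path[-1]]: print(ths[k[0]],zs[k[1]],xs[k[2]],"press %.1f ub %.1f"%(S(k),G[k[:2]][0]))
'''
open('plan2.py','w').write(s)
E
python3 plan2.py; sed 's/m=1.2/m=0.6/' plan2.py | python3 - | head -1
```

```text
max press 10.5
16 80.0 -1.0 press 0.0 ub 0.0
16 78.0 -1.0 press 0.0 ub 0.0
16 76.0 -1.0 press 0.0 ub 0.0
16 74.0 -1.0 press 0.0 ub 0.0
16 72.0 -1.0 press 0.0 ub 0.0
16 70.0 -1.0 press 0.0 ub 0.0
16 68.0 -1.0 press 0.0 ub 0.0
16 66.0 -1.0 press 0.0 ub 0.0
16 64.0 -3.0 press 0.0 ub 2.0
13 62.0 -5.0 press 4.0 ub 2.0
9 60.0 -7.0 press 7.5 ub -6.9
5 58.0 -7.0 press 8.9 ub -6.0
1 56.0 -7.0 press 10.2 ub -4.9
0 54.0 -7.0 press 10.5 ub -6.7
0 52.0 -7.0 press 10.5 ub -6.7
0 50.0 -7.0 press 10.5 ub -6.7
0 48.0 -7.0 press 10.5 ub -6.7
0 46.0 -7.0 press 10.5 ub -6.7
0 44.0 -7.0 press 10.5 ub -6.7
0 42.0 -7.0 press 10.5 ub -6.7
0 40.0 -7.0 press 10.5 ub -6.7
0 38.0 -7.0 press 10.5 ub -6.7
0 36.0 -7.0 press 10.5 ub -4.7
0 34.0 -7.0 press 10.5 ub -4.7
0 32.0 -7.0 press 10.5 ub -4.7
0 30.0 -7.0 press 10.5 ub -4.7
0 28.0 -7.0 press 10.5 ub -4.7
0 27.0 -7.0 press 10.5 ub -4.7
max press 10.0
```

```bash
cat > tab.py <<'E'
exec(open('plan.py').read().split("ths=")[0].replace("ub=min(ub,0)","").replace("return ub,max(0,-27-lo-ub),Q[:,0].min()+ub","return ub,-27-lo,Q[:,1].min()"))
print("ub/press@ub/lowest z")
T=(0,4,8,10,12,14,16,18,20,22)
print("cz  ",*["%14d"%t for t in T])
for z in (62,60,58,56,54,52,50,48,46,44,42,40,38,36,34,32,30,28,27):
    r=[]
    for t in T:
        g=geo(np.radians(t),z,.8);r.append("%14s"%("-" if g is None else "%.1f/%.1f/%.0f"%(min(g[0],2),max(0,g[1]-min(g[0],2)),g[2])))
    print(z,*r)
E
python3 tab.py
```

```text
ub/press@ub/lowest z
cz                0              4              8             10             12             14             16             18             20             22
62    -4.3/0.0/46    -5.4/0.0/43     2.0/0.0/41     2.0/0.0/40     2.0/0.0/40     2.0/0.0/39     2.0/0.0/38     2.0/0.0/37     2.0/0.0/36     2.0/0.0/35
60    -4.3/0.0/44    -5.4/0.0/41    -6.3/0.0/39    -3.8/4.0/38     0.7/0.0/38     2.0/0.0/37     2.0/0.0/36     2.0/0.0/35     2.0/0.0/34     2.0/0.0/33
58    -4.3/0.0/42    -5.4/0.0/39    -6.3/7.5/37    -6.7/7.4/36    -7.1/7.2/36    -4.5/4.2/35    -1.0/0.3/34     1.5/0.0/33     2.0/0.0/32     2.0/0.0/31
56    -4.3/0.0/40    -5.2/7.6/37    -6.3/7.7/35    -6.7/7.7/34    -7.1/7.7/34    -7.4/7.7/33    -7.7/7.7/32    -5.2/4.7/31    -2.6/1.9/30    -0.1/0.0/29
54    -4.3/7.8/38    -5.1/7.6/35    -6.0/7.7/33    -6.5/7.9/32    -7.1/8.1/32    -7.4/8.2/31    -7.7/8.1/30    -8.0/8.2/29    -8.2/8.3/28    -5.6/5.5/27
52    -6.3/9.8/36    -4.9/7.6/33    -5.7/7.7/31    -6.2/7.9/30    -6.7/8.1/30    -7.2/8.4/29    -7.7/8.8/28    -8.0/8.9/27    -8.2/9.0/26    -8.4/9.2/25
50    
[... 1282 characters left out ...]
 -4.9/10.1/12   -4.8/10.4/11              -              -              -              -
32    -4.3/7.8/16    -3.5/7.6/13    -2.9/7.7/11    -2.7/7.9/10              -              -              -              -              -              -
30    -4.3/7.8/14    -3.4/7.6/11              -              -              -              -              -              -              -              -
28    -4.3/7.8/12              -              -              -              -              -              -              -              -              -
27    -0.3/3.8/10              -              -              -              -              -              -              -              -              -
```

```bash
cat > mk.py <<'E'
import sys,json
from h import *
from scipy.spatial.transform import Rotation as Ro
np.set_printoptions(precision=4,suppress=True)
B=np.array([.4599,-.0057,0]);a=np.radians(108.04)
L=np.array([[np.cos(a),-np.sin(a),0],[np.sin(a),np.cos(a),0],[0,0,1]])
OFF=np.array([.0007,0,-.0427])
def pose(th,cz,cx):
    t=np.radians(th);Rt=np.c_[[np.cos(t),0,np.sin(t)],[0,-1,0],[np.sin(t),0,-np.cos(t)]]
    R=L@Rt;return R,B+L@(np.array([cx,0,cz])/1000)-R@OFF
def here():
    st=obs();R=np.array(st["eef_rot"]);p=np.array(st["tcp_pos"]);c=L.T@(p+R@OFF-B)*1000;x=L.T@R[:,0]
    print("t",st["t"],"cell est in light mm",c,"tilt",np.degrees(np.arcsin(x[2])),"yaw",np.degrees(np.arctan2(x[1],x[0])),"F light",L.T@np.array(st["ft_force"]),"J5",st["joint_positions"][4])
    return R,p
if __name__=="__main__":
    R,p=here()
    for w in json.loads(sys.argv[1]):
        n=int(w[3]);R1,p1=pose(*w[:3]);rv=Ro.from_matrix(R.T@R1).as_rotvec();d=p1-p
        # straight steps
        for k in range(n):
            Ra=R@Ro.from_rotvec(rv*k/n).as_matrix();print((Ra.T@d/n).round(4).tolist(),(rv/n).round(3).tolist())
        R,p=R1,p1
E
python3 mk.py '[[0,90,-1.5,2],[16,80,-1.5,3],[16,62,-1.0,3]]'
```

```text
t 17.25 cell est in light mm [  0.6522   0.4211 165.7173] tilt -0.0010167336128907997 yaw 0.011347983251756465 F light [ 0.4713  0.9608 -1.4519] J5 -0.00022606818376536626
[-0.0011, 0.0002, 0.0379] [0.0, 0.0, 0.0]
[-0.0011, 0.0002, 0.0379] [0.0, 0.0, 0.0]
[0.0039, 0.0, 0.0028] [-0.0, 0.093, -0.0]
[0.0037, 0.0, 0.0032] [-0.0, 0.093, -0.0]
[0.0033, 0.0, 0.0035] [-0.0, 0.093, -0.0]
[-0.0015, 0.0, 0.0058] [0.0, 0.0, 0.0]
[-0.0015, 0.0, 0.0058] [0.0, 0.0, 0.0]
[-0.0015, 0.0, 0.0058] [0.0, 0.0, 0.0]
```

```bash
python3 -m inch '[{"offset":[-0.0011,0.0002,0.038],"rot":[0,0,0]},{"offset":[-0.0011,0.0002,0.038],"rot":[0,0,0]},{"offset":[0.0039,0,0.0028],"rot":[0,0.093,0]},{"offset":[0.0037,0,0.0032],"rot":[0,0.093,0]},{"offset":[0.0033,0,0.0035],"rot":[0,0.093,0]},{"offset":[-0.0015,0,0.0058],"rot":[0,0,0]},{"offset":[-0.0015,0,0.0058],"rot":[0,0,0]},{"offset":[-0.0015,0,0.0058],"rot":[0,0,0]},{"offset":[0,0,0],"rot":[0,0,0]},{"offset":[0,0,0],"rot":[0,0,0]}]' - 120; python3 mk.py '[[16,57.5,-2,2],[16,55.5,-8.2,4],[16,52,-8.2,2],[16,52,-8.2,1]]'
python3 - <<'E'
from h import *
import mk
st=obs();R=np.array(st["eef_rot"]);p=np.array(st["tcp_pos"]);c=cam("wrist",st);get_image("wrist")
for k in(-.0305,0,.0305): print(k,proj(p+R@(mk.OFF+[k,0,0]),c))
for n in ["cell","cell_plus","cell_minus","lip","spring_cap","bay"]: print(n,[(d["position"],round(d["score"],2)) for d in landmark_of(n,"wrist")])
for n,q in dict(lip=[25,0,47.5],cap=[-27,0,26.5]).items(): print(n,proj(mk.B+mk.L@np.array(q)/1000,c))
E
```

```text
t: 18.5
tcp_pos: [0.4568, 0.0041, 0.0208]
eef_rot: [[-0.299, 0.951, -0.085], [0.914, 0.31, 0.262], [0.275, 0.0, -0.961]]
ft_force: [-0.4, 0.1, -1.3]
opening: 0.0296
finger_force: 120.5
t 18.5 cell est in light mm [-0.7929 -0.1065 62.03  ] tilt 15.964833323226243 yaw 0.054263687522868705 F light [ 0.2066  0.3246 -1.3342] J5 13.994775256594219
[-0.0012, -0.0001, 0.002] [0.0, 0.0, 0.0]
[-0.0012, -0.0001, 0.002] [0.0, 0.0, 0.0]
[-0.0016, 0.0, 0.0001] [0.0, 0.0, 0.0]
[-0.0016, 0.0, 0.0001] [0.0, 0.0, 0.0]
[-0.0016, 0.0, 0.0001] [0.0, 0.0, 0.0]
[-0.0016, 0.0, 0.0001] [0.0, 0.0, 0.0]
[-0.0005, 0.0, 0.0017] [0.0, 0.0, 0.0]
[-0.0005, 0.0, 0.0017] [0.0, 0.0, 0.0]
[0.0, 0.0, 0.0] [0.0, 0.0, 0.0]
-0.0305 [280.9069 344.946 ]
0 [280.9216 283.3969]
0.0305 [280.9379 214.4663]
cell [([282.3, 281.2], 0.65)]
cell_plus [([277.4, 216.2], 0.94)]
cell_minus [([279.2, 341.7], 0.56), ([277.6, 215.8], 0.38)]
lip [([279.1, 223.4], 0.78)]
spring_cap []
bay []
lip [280.693 222.572]
cap [280.5886 319.5119]
```

```bash
python3 -m inch '[{"offset":[-0.0012,0,0.002],"rot":[0,0,0]},{"offset":[-0.0012,0,0.002],"rot":[0,0,0]},{"offset":[-0.0016,0,0],"rot":[0,0,0]},{"offset":[-0.0016,0,0],"rot":[0,0,0]},{"offset":[-0.0016,0,0],"rot":[0,0,0]},{"offset":[-0.0016,0,0],"rot":[0,0,0]},{"offset":[0,0,0],"rot":[0,0,0]},{"offset":[0,0,0],"rot":[0,0,0]}]'; python3 mk.py '[[16,52,-8.2,2],[14,48,-7.7,2],[12,44,-7.6,2],[8,40,-7.3,2]]'
```

```text
t: 19.85
tcp_pos: [0.4591, -0.003, 0.0144]
eef_rot: [[-0.298, 0.951, -0.085], [0.914, 0.31, 0.262], [0.276, 0.0, -0.961]]
ft_force: [-0.4, 4.9, 4.6]
opening: 0.0299
finger_force: 120.7
t 19.85 cell est in light mm [-8.2664 -0.0306 55.6507] tilt 16.009463509204785 yaw 0.011945582276134223 F light [ 4.7614 -1.1385  4.6169] J5 13.927680686274721
[-0.0005, -0.0, 0.0018] [0.0, -0.0, 0.0]
[-0.0005, -0.0, 0.0018] [0.0, -0.0, 0.0]
[-0.0011, -0.0, 0.002] [0.0, -0.017, 0.0]
[-0.001, -0.0, 0.002] [0.0, -0.017, 0.0]
[-0.0012, -0.0, 0.0019] [0.0, -0.017, 0.0]
[-0.0011, -0.0, 0.0019] [0.0, -0.017, 0.0]
[-0.0018, 0.0, 0.0019] [-0.0, -0.035, -0.0]
[-0.0017, 0.0, 0.002] [-0.0, -0.035, -0.0]
```

```bash
python3 -m inch '[{"offset":[-0.0008,0,0.0017],"rot":[0,0,0]},{"offset":[-0.0005,0,0.0018],"rot":[0,0,0]},{"offset":[0,0,0],"rot":[0,0,0]}]'; python3 mk.py '[[14,48,-7.9,2],[12,44,-7.8,2],[8,40,-7.4,2],[4,34,-6.8,3]]'
```

```text
t: 20.23
tcp_pos: [0.4591, -0.0032, 0.0104]
eef_rot: [[-0.298, 0.951, -0.085], [0.914, 0.31, 0.262], [0.276, 0.0, -0.961]]
ft_force: [-1.5, 4.3, 3.6]
opening: 0.0294
finger_force: 120.7
t 20.225 cell est in light mm [-8.5246 -0.0335 51.5988] tilt 16.01160937396937 yaw 0.017347585563764745 F light [4.5852 0.1094 3.5636] J5 13.923004725150244
[-0.0009, -0.0, 0.0018] [0.0, -0.018, 0.0]
[-0.0009, -0.0, 0.0018] [0.0, -0.018, 0.0]
[-0.0012, -0.0, 0.0019] [0.0, -0.017, 0.0]
[-0.0011, -0.0, 0.0019] [0.0, -0.017, 0.0]
[-0.0017, -0.0, 0.0019] [-0.0, -0.035, -0.0]
[-0.0016, -0.0, 0.002] [-0.0, -0.035, -0.0]
[-0.0011, -0.0, 0.002] [0.0, -0.023, -0.0]
[-0.001, -0.0, 0.002] [0.0, -0.023, -0.0]
[-0.001, -0.0, 0.002] [0.0, -0.023, -0.0]
```

```bash
python3 -m inch '[{"offset":[-0.0009,0,0.0018],"rot":[0,-0.018,0]},{"offset":[-0.0009,0,0.0018],"rot":[0,-0.018,0]},{"offset":[-0.0012,0,0.0019],"rot":[0,-0.017,0]},{"offset":[-0.0011,0,0.0019],"rot":[0,-0.017,0]},{"offset":[0,0,0],"rot":[0,0,0]}]'; python3 mk.py '[[8,40,-7.4,2],[4,34,-6.9,3],[0,28,-6,3]]'
python3 - <<'E'
from h import *
import mk
st=obs();R=np.array(st["eef_rot"]);p=np.array(st["tcp_pos"]);c=cam("wrist",st);im=get_image("wrist");cv2.imwrite("pics/w9.png",im)
for k in(-.0305,0,.0305): print(k,proj(p+R@(mk.OFF+[k,0,0]),c))
for n in ["cell","cell_plus","cell_minus","lip"]: print(n,[(np.round(d["position"],1),round(d["score"],2)) for d in landmark_of(n,"wrist")])
for n,q in dict(lip=[25,0,47.5]).items(): print(n,proj(mk.B+mk.L@np.array(q)/1000,c))
E
```

```text
t: 20.85
tcp_pos: [0.4595, -0.005, 0.0022]
eef_rot: [[-0.304, 0.951, -0.064], [0.93, 0.31, 0.197], [0.207, 0.0, -0.978]]
ft_force: [-2.0, 4.9, 2.3]
opening: 0.0297
finger_force: 120.9
t 20.85 cell est in light mm [-7.3795  0.1117 44.0681] tilt 11.970099221020092 yaw 0.04685402876670714 F light [5.2833 0.3639 2.3454] J5 10.651875552307738
[-0.0019, 0.0001, 0.0019] [-0.0, -0.035, 0.0]
[-0.0018, 0.0001, 0.002] [-0.0, -0.035, 0.0]
[-0.0011, -0.0, 0.002] [0.0, -0.023, -0.0]
[-0.0011, -0.0, 0.002] [0.0, -0.023, -0.0]
[-0.001, -0.0, 0.002] [0.0, -0.023, -0.0]
[-0.0008, -0.0, 0.002] [0.0, -0.023, 0.0]
[-0.0008, -0.0, 0.002] [0.0, -0.023, 0.0]
[-0.0007, -0.0, 0.002] [0.0, -0.023, 0.0]
-0.0305 [280.9173 344.9906]
0 [280.9281 283.4448]
0.0305 [280.9402 214.5178]
cell [(array([279. , 283.8]), 0.88)]
cell_plus [(array([280.2, 215.9]), 0.75)]
cell_minus [(array([281. , 344.1]), 0.67)]
lip [(array([279.8, 209.3]), 0.62)]
lip [281.2668 207.9453]
```

```bash
python3 -m inch '[{"offset":[-0.0019,0,0.0019],"rot":[0,-0.035,0]},{"offset":[-0.0018,0,0.002],"rot":[0,-0.035,0]},{"offset":[-0.0011,0,0.002],"rot":[0,-0.023,0]},{"offset":[-0.0011,0,0.002],"rot":[0,-0.023,0]},{"offset":[-0.001,0,0.002],"rot":[0,-0.023,0]},{"offset":[0,0,0],"rot":[0,0,0]}]'; python3 mk.py '[[0,28,-6,3],[0,27,-1,3]]'
```

```text
t: 21.85
tcp_pos: [0.4612, -0.01, -0.0087]
eef_rot: [[-0.31, 0.951, -0.021], [0.948, 0.311, 0.066], [0.069, 0.0, -0.998]]
ft_force: [-1.4, 5.0, 2.4]
opening: 0.0298
finger_force: 121.0
t 21.85 cell est in light mm [-6.7913  0.0744 33.9017] tilt 3.9725901186238715 yaw 0.05821526030677543 F light [ 5.1922 -0.2587  2.3571] J5 3.6831785383036695
[-0.0009, 0.0, 0.0019] [0.0, -0.023, 0.0]
[-0.0008, 0.0, 0.0019] [0.0, -0.023, 0.0]
[-0.0008, 0.0, 0.002] [0.0, -0.023, 0.0]
[0.0017, 0.0, 0.0003] [0.0, 0.0, 0.0]
[0.0017, 0.0, 0.0003] [0.0, 0.0, 0.0]
[0.0017, 0.0, 0.0003] [0.0, 0.0, 0.0]
```

```bash
python3 -m inch '[{"offset":[-0.0009,0,0.0019],"rot":[0,-0.023,0]},{"offset":[-0.0008,0,0.0019],"rot":[0,-0.023,0]},{"offset":[-0.0008,0,0.002],"rot":[0,-0.023,0]},{"offset":[0,0,0],"rot":[0,0,0]}]'; python3 mk.py '[[0,26.5,-6,1],[0,26.5,-0.5,3]]'
```

```text
t: 22.35
tcp_pos: [0.462, -0.0122, -0.0147]
eef_rot: [[-0.311, 0.951, 0.0], [0.951, 0.311, 0.0], [0.0, 0.0, -1.0]]
ft_force: [-1.1, 5.1, 1.5]
opening: 0.0299
finger_force: 121.0
t 22.35 cell est in light mm [-6.1446  0.0754 27.9818] tilt 0.011574460414032529 yaw 0.05003422729148017 F light [ 5.1942 -0.516   1.4509] J5 0.016080538707477714
[0.0001, 0.0001, 0.0015] [0.0, -0.0, 0.001]
[0.0018, -0.0, 0.0] [0.0, 0.0, 0.0]
[0.0018, -0.0, 0.0] [0.0, 0.0, 0.0]
[0.0018, -0.0, 0.0] [0.0, 0.0, 0.0]
```

```bash
python3 -m inch '[{"offset":[0,0,0.0008],"rot":[0,0,0]},{"offset":[0,0,0.0007],"rot":[0,0,0]},{"offset":[0,0,0],"rot":[0,0,0]}]'; python3 -m inch '[{"offset":[0.0018,0,0],"rot":[0,0,0]},{"offset":[0.0018,0,0],"rot":[0,0,0]},{"offset":[0.0018,0,0],"rot":[0,0,0]},{"offset":[0,0,0],"rot":[0,0,0]}]'; python3 mk.py '[]'
```

```text
t: 22.72
tcp_pos: [0.4621, -0.0125, -0.0161]
eef_rot: [[-0.31, 0.951, 0.0], [0.951, 0.31, 0.0], [0.0, 0.0, -1.0]]
ft_force: [-1.7, 5.7, 2.5]
opening: 0.0298
finger_force: 121.0
t: 23.22
tcp_pos: [0.4605, -0.0077, -0.016]
eef_rot: [[-0.31, 0.951, -0.0], [0.951, 0.31, 0.0], [0.0, -0.0, -1.0]]
ft_force: [0.4, 3.4, 0.1]
opening: 0.0299
finger_force: 120.9
t 23.225 cell est in light mm [-1.375   0.0391 26.7042] tilt 0.025975783325779035 yaw 0.01613829263528164 F light [ 3.121  -1.3956  0.074 ] J5 0.022783244936359862
```

```bash
python3 -m inch '[{"offset":[0,0,0],"rot":[0,0,0]},{"offset":[0,0,0],"rot":[0,0,0]},{"offset":[0,0,0],"rot":[0,0,0]},{"offset":[0,0,0],"rot":[0,0,0]}]' 0.3 20; python3 -m inch '[{"offset":[0,0,-0.01],"rot":[0,0,0]},{"offset":[0,0,-0.03],"rot":[0,0,0]},{"offset":[0,0,-0.05],"rot":[0,0,0]},{"offset":[0,0,-0.05],"rot":[0,0,0]},{"offset":[0,0,-0.05],"rot":[0,0,0]},{"offset":[0,0,0],"rot":[0,0,0]}]'
python3 - <<'E'
from h import *
import mk
np.set_printoptions(precision=1,suppress=True)
st=obs();c=cam("wrist",st);im=get_image("wrist")
for n,q in dict(cell=[0,0,26.5],cell_plus=[30.5,0,26.5],cell_minus=[-30.5,0,26.5],lip=[25,0,47.5]).items():
  print(n,"exp",proj(mk.B+mk.L@np.array(q)/1000,c),[(np.round(d["position"],1),round(d["score"],2)) for d in landmark_of(n,"wrist")])
q=proj(mk.B+[0,0,.03],c).astype(int)
cv2.imwrite("pics/end.png",cv2.resize(im[q[1]-70:q[1]+70,q[0]-80:q[0]+80],None,fx=4,fy=4,interpolation=2))
E
```

```text
t: 23.72
tcp_pos: [0.4606, -0.0078, -0.0158]
eef_rot: [[-0.31, 0.951, -0.0], [0.951, 0.31, 0.001], [0.001, 0.0, -1.0]]
ft_force: [-1.2, -0.3, 0.2]
opening: 0.0598
finger_force: 0.0
t: 24.48
tcp_pos: [0.4637, -0.0079, 0.1789]
eef_rot: [[-0.31, 0.951, 0.008], [0.951, 0.31, 0.001], [-0.002, 0.008, -1.0]]
ft_force: [-0.1, -0.5, 0.5]
opening: 0.0599
finger_force: 0.0
cell exp [276.5 190. ] [(array([274.3, 186.8]), 0.72)]
cell_plus exp [276.4 159.3] [(array([272.6, 157.5]), 0.81), (array([318.9,  25.5]), 0.64)]
cell_minus exp [276.6 219.4] [(array([278.5, 218.7]), 0.63)]
lip exp [276.4 167.6] [(array([275.4, 169.3]), 0.63)]
```

View pics/end.png

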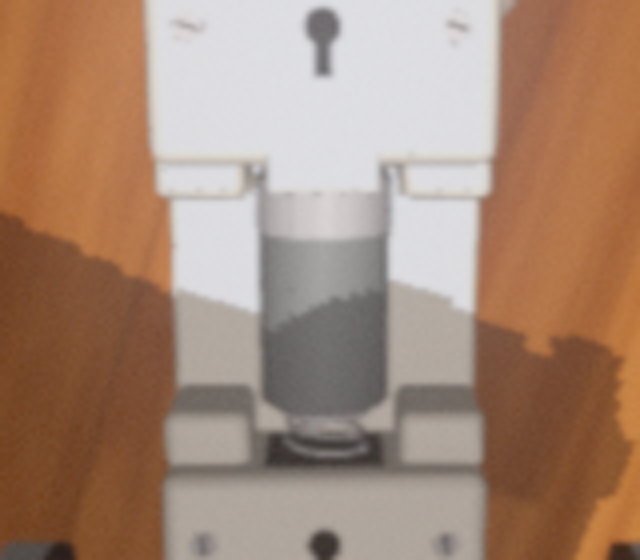

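The crop shows the cell lying straight in the bay: banded button end under the lip (row ~190), flat end on the compressed spring (row ~410), fingers clear.

```bash
python3 -c "
from cell import *
print(hand_in())"
```

```text
the job is handed in; nothing more can be done
None
```

The small battery appears seated in the cupboard light's bay, button end under the lip and flat end on the pressed-in spring, and the job is handed in at about 24.5 s of the 43 s; no verdict came back, and I didn't re-measure the salt tub, pepper jar or matchbox, though the arm's path kept well clear of them.

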